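# Shut and latch the tilt-out kibble bin

### The job

Push the beige tilt-out bin fully shut, then push the blue latch by its tab along the rail until its sprung pin drops into the notch of the green plate (the resistance rises, then dips), and stop there: do not force it on past the notch. Only push: do not lift the tab, and leave all the other things where they are; finish clear of everything.

Things in the scene. Friction and masses are not known exactly. Their poses are not given: they have to be found in the camera images.
- shelf: White plastic shelf unit, fixed; 200 deep (x) x 360 wide (y) x 200 mm high. Origin at the centre of its underside; front faces its own -x (to the robot), z up. Front plane at x = -100 mm. The tilt-out bin fills the left (+y) of the front. An aluminium rail (22 mm wide, top at z = 204 mm) runs along y on top at x = -70 mm. A chew block and a tin stand loose on the rear half of the top.
- tilt_bin (a joint): Tilt of the beige bin, rad: 0 fully shut (against a stop), larger = top leans further out towards the shelf's -x; at most 0.6. It turns about a line along the shelf's y at x = -100, z = 20 mm in the shelf frame and stays where it is left (stiff hinge: about 2 to 4 N pushed at the rim).
- bin_rim (a point): Middle of the top outer edge of the bin's front panel. The panel is flat, 200 mm wide along y, 176 mm high, 8 mm thick; shut, this point is at x = -108, y = 60, z = 196 mm in the shelf frame and the panel stands upright.
- latch (a joint): Travel of the blue latch along the rail, m, 0 to 0.235, growing to the shelf's +y; its centre is at y = -140 mm + travel in the shelf frame. Starts at the -y end, clear of the bin. Friction about 0.7 N. Its lip, 30 mm wide, hangs over the shelf's front down to z = 186 mm, 7 mm in front of the shut bin's panel; it locks the bin and cannot pass in front of an open one.
- tab_center (a point): Centre of the blue upright thumb tab (26 x 26 x 36 mm high, base 229 and top 265 mm above the shelf's underside), on a latch block 34 mm deep (x), 30 mm wide (y) that reaches down to the rail. Push it on its -y side. The tab is sprung down with about 3.5 N and would come up if lifted.
- latch_tab (a joint): How far the thumb tab is lifted, m; 0 = down, where it must stay.
- latch_pointer (a point): Point on the axis of the latch's vertical sprung click pin (12 mm round steel foot, 14 mm red cap, cap's top 242 mm above the shelf's underside when down), at the level of the green plate's top; 35 mm behind (+x of) the tab's centre, at the same y.
- click_pin (a joint): Height of the sprung pin, m; 0 = down. It rises 3 mm over the plate's low ridge and drops back to 0 in the notch.
- notch (a point): Middle of the notch on top of the green plate (26 x 60 x 4 mm) fixed behind the rail; its place along y varies. The notch lies between two white ridges: a low one (3 mm high, 8.5 mm to -y) takes about 4 to 8 N to ride over, then the latch runs on some mm by itself into the notch; a high one (6 mm, 11 mm to +y) takes over 8 N. Play in the notch is about 0.5 mm either way.
- canister: Loose bystander: glass pellet canister with a steel screw lid, radius 50, 162 mm high, upright; origin at the centre of its underside.
- bowl: Loose bystander: steel feeding bowl, radius 75, 50 mm high; origin at the centre of its underside.
- slicker_brush: Loose bystander: black slicker brush lying flat, about 200 x 70 x 32 mm, handle to its -x; origin on its underside.
- chew_block: Loose bystander: pine chew block 40 x 90 x 35 mm on the shelf top; origin at the centre of its underside.
- food_tin: Loose bystander: food tin, radius 33, 45 mm high, on the shelf top; origin at the centre of its underside.
- measure_cup: Loose bystander: orange measuring cup, radius 40, 80 mm high; origin at the centre of its underside.

How it is judged:
By the outcome, as a careful person would: the job done as asked, in the order asked, and still so for the second after the job is handed in, with the robot touching nothing.
It also fails if it takes over 69 s, if anything falls off the work surface, if the arm or the gripper's body presses on something with over 40 N, if the wrist force passes 120 N, or if a joint passes its speed limit or range.

### The arm

A 6-joint arm with a two-finger parallel gripper is mounted at the origin on the work surface. World frame = base frame: x ahead of the robot, y to its left, z up, the work surface at z = 0. Lengths are in m, angles in degrees, forces in N, time in s.
With the tool pointing down it reaches from about 0.325 to 1 m from the base axis. Payload 5.1 kg.
Tool frame: the origin (TCP) lies where the fingers leave the gripper's body, on its centre line; the fingertips stand 73 mm ahead of it and the grasp point (between the pads) lies 54 mm ahead of it; x points along the fingers, y is the direction in which the jaws open and shut, and the axes are right-handed (so a half turn about x gives the same grasp; the last joint's range is limited). The gripper opens to 85 mm and grips with 20 to 120 N. Pads are 22 mm wide; open, the fingers measure 114 mm over their backs; the gripper's body (76 mm by 85 mm) begins 54 mm behind the grasp point. The pads swing forward as they close: fully open they stand 13 mm farther back than shut.
Start: joints at [-81.795, 7.093, 94.555, -0, 78.352, -4.733], TCP at [0.145, -0.633, 0.304] pointing down, gripper open.
Joint ranges: [-149.61, 149.61], [-58.7, 133.49], [1.44, 155.28], [-77.14, 257.14], [18.33, 153.61], [-166.67, 166.67]. Speed limits (degrees/s): [147.25, 147.25, 180, 180, 180, 180].

### API

Orientations are given as [roll, pitch, yaw] about the fixed x, y, z axes, in that order (R = Rz(yaw) Ry(pitch) Rx(roll)).
In Python, from rig import * gives the robot as it stands. The module is installed in compiled form; this text tells all that it offers.
- The arm moves only by the tool apply_moves, never from a script. Its argument "series" is a list of rows, each a list of 6 numbers: the shift along the world's x, y, z in mm, then the turn, a rotation vector about the world's x, y, z in rad. In form: [[dx, dy, dz, rx, ry, rz], ...]. A call has 1 to 5 rows; each row shifts and turns the commanded pose from where the row before left it; what a row does not reach is not made up. A row lasts 1/12 s, in which the tool goes at most 41.7 mm and 7.16 degrees, less where a joint would pass 70% of its speed; a pose out of reach is approached as far as the arm can. A call with a gripper value outside its range is refused whole. "hand" is the gripper command: -1 is shut, 1 is fully open, values between are in proportion, set as the call begins (left out, the last holds). The fingers move at their own pace and stop on an object; "squeeze" is the grip in N (left out, the last holds). Time passes only in rows, so rows that do not move let the fingers close. It gives the time, the measured TCP pose, the force and the opening at its end, in the units of the state.
- get_state(): the state, without advancing time (a new reading comes with each control period).
- snapshot(name): name is "scene" or "top" or "wrist"; returns a dict with "image" (384x512x3 uint8, red, green, blue), "mtx" (3x3 intrinsics, pixels), "k1" (the pictures are not rectified: a ray, as slopes to the right and down, at radius r is drawn at 1 + k1 r^2 times it, then the intrinsics apply), "position" and "attitude" of the camera in the world. Camera axes: x right, y down, z forward; pixel columns grow to the right and rows downward; lengths in m; the calibration is good to about 2 mm. A picture is of the moment at which its call begins. There is no depth.
- finish_job(): hands the job in, once; it reports no verdict.
The state is a dict: "clock": time; "joint_pos": joint angles; "qd": joint speeds; "tau": joint torques, N m; "eef_pos": TCP position; "tcp_rot": TCP orientation; "wrist_force": force on the tool from outside, world axes, zero at the start; "wrist_torque": the same for the moment, N m; "width": opening from 0.0 (shut) to 1.0 (fully open).
Only numpy, scipy, OpenCV 4.12 (cv2) and the standard library are available. Lean on these libraries where they do the work, as an engineer would, in place of code of your own. Each camera call takes 0.05 s, during which the arm holds its last target. There are 200 camera calls.

## Working session

There is one attempt and no reset: what is moved stays moved. The work goes in short steps, Python scripts to look and compute and a tool call to move; the robot and the scene stay as the last step left them, time stands still between calls to the robot, and variables do not carry over. Pictures are saved under pics/ and viewed, about 8 in all and at most 12, crops included, and the job is handed in when it is done.

Besides the shell and the picture viewer there is one more tool, called after "Emit:" as a command line: name --pt "numbers of a row" for each row, then --argument value for the rest. apply_moves: Moves the arm, as the interface text tells. Its arguments: {"type":"object","properties":{"series":{"type":"array","items":{"type":"array","items":{"type":"number"}}},"hand":{"type":"number"},"squeeze":{"type":"number"}},"required":["series"]}

```bash
mkdir -p pics; cat > h.py <<'E'
from rig import *
import numpy as np, cv2
from scipy.spatial.transform import Rotation as R
def snap(n,f=None):
    s=snapshot(n)
    if f: cv2.imwrite('pics/'+f,s['image'][:,:,::-1])
    return s
def att(s):
    a=np.array(s['attitude'],float)
    return a if a.shape==(3,3) else R.from_euler('xyz',a,degrees=True).as_matrix()
def ray(s,u,v):
    k=s['k1'];K=np.array(s['mtx'],float)
    p=cv2.undistortPoints(np.array([[[u,v]]],float),K,np.array([k,0,0,0.]))[0,0]
    return np.array(s['position']),att(s)@np.array([p[0],p[1],1.])
def onz(s,u,v,z):
    o,d=ray(s,u,v); return o+d*(z-o[2])/d[2]
def tri(s1,p1,s2,p2):
    o1,d1=ray(s1,*p1);o2,d2=ray(s2,*p2)
    t=np.linalg.lstsq(np.c_[d1,-d2],o2-o1,rcond=None)[0]
    a=o1+t[0]*d1;b=o2+t[1]*d2
    return (a+b)/2,np.linalg.norm(a-b)
E
python3 - <<'E'
from h import *
a=snap('scene','s0.png');b=snap('top','t0.png')
for s in(a,b):print(s['position'],s['attitude'],s['k1'],s['mtx'])
print(get_state())
cv2.imwrite('pics/st.png',np.vstack([a['image'],b['image']])[:,:,::-1][:, :])
E
```

```text
[1.12900486 0.2250037  1.12486744] [-145.95168152    0.74882614  111.25063909] -0.12142651377654853 [[401.64317615   0.         254.75981765]
 [  0.         401.64317615 191.56721547]
 [  0.           0.           1.        ]]
[0.29617059 0.01096386 1.91479423] [-173.09407964   -1.10134977  -88.51584565] 0.015533136564759334 [[478.43512438   0.         254.23775705]
 [  0.         478.43512438 180.37684317]
 [  0.           0.           1.        ]]
{'clock': 0.1, 'joint_pos': array([-8.17962431e+01,  7.13094801e+00,  9.46277029e+01, -3.14848069e-03,
        7.83511796e+01, -4.73164939e+00]), 'qd': array([ 0.00596938, -0.04901323, -0.11788936,  0.0369417 ,  0.00995132,
       -0.01325658]), 'tau': array([ 7.66221419e-04, -4.24931359e+01, -3.66655040e+01, -2.64218488e-05,
        3.99597455e-03, -8.92066794e-06]), 'eef_pos': array([ 0.14541556, -0.6330927 ,  0.30274746]), 'tcp_rot': array([-93.12405602,  89.89012625,  99.81198894]), 'wrist_force': array([-0.50760899, -0.42154322, -0.3768839 ]), 'wrist_torque': array([-0.02793776,  0.00518341,  0.00132945]), 'width': 1.0035409208285304}
```

View pics/s0.png

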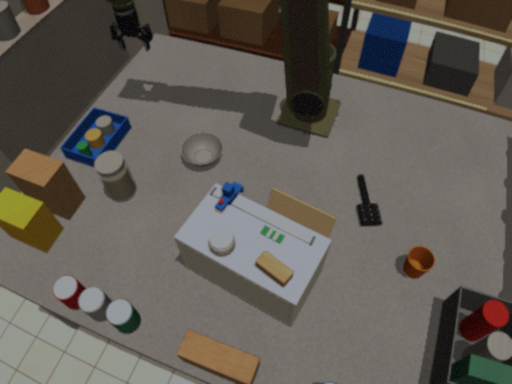

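View pics/t0.png

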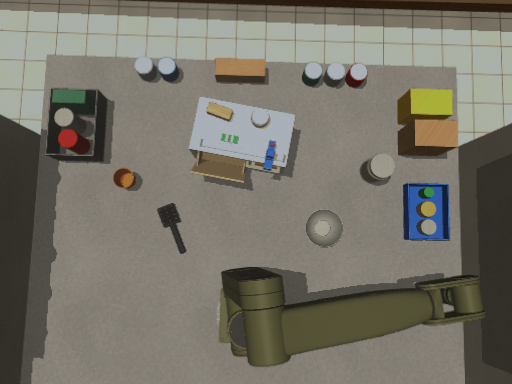

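Scene: bin leaning open at about (300,212), latch (230,193), plate (272,234), tin (222,242), chew block (274,267). Top: shelf top corners at about (200,100), (295,125), (285,165), (190,150); bin (220,167), latch (269,157). Next, zoomed crops of both.

```bash
python3 - <<'E'
from h import *
a=cv2.imread('pics/s0.png')[170:320,165:345];b=cv2.imread('pics/t0.png')[90:190,180:305]
a=cv2.resize(a,None,fx=3,fy=3,interpolation=2);b=cv2.resize(b,None,fx=2.08,fy=4.5,interpolation=2) if 0 else cv2.resize(b,None,fx=4.3,fy=4.3,interpolation=2)
cv2.imwrite('pics/ca.png',a);cv2.imwrite('pics/cb.png',b);print(a.shape,b.shape)
E
```

```text
(450, 540, 3) (430, 538, 3)
```

View pics/ca.png

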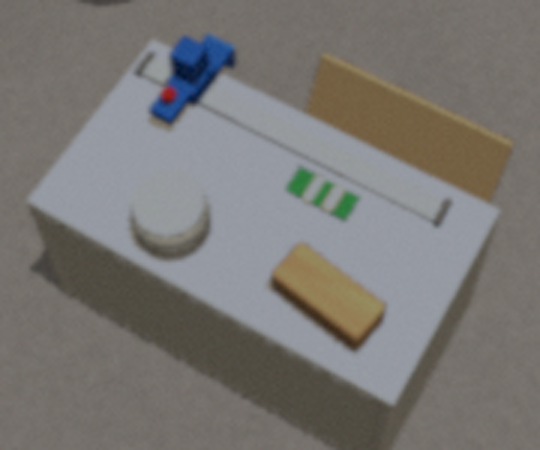

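View pics/cb.png

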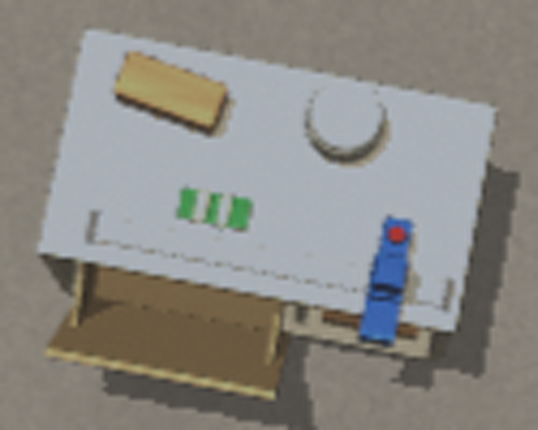

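Crop of scene (3x): shelf corners (30,203),(393,403),(497,210),(150,40); rim ends (320,55),(512,145); red cap (168,95); green plate with the notch as the middle green strip (~(325,193)). Crop of top (4.3x): corners (85,32),(495,107),(455,330),(42,253); rim ends (275,397),(47,350); red cap (397,234); ridges white at 203 and 226, notch between them at (214,209).

```bash
python3 - <<'E'
from h import *
np.set_printoptions(precision=4,suppress=True)
sa=snap('scene');sb=snap('top')
A=lambda p:(p[0]/3-1/3+165,p[1]/3-1/3+170); B=lambda p:(p[0]/4.3-.38+180,p[1]/4.3-.38+90)
ca=[(393,403),(30,203),(150,40),(497,210)];cb=[(85,32),(495,107),(455,330),(42,253)]
loc=np.array([[.1,.18],[.1,-.18],[-.1,-.18],[-.1,.18]])
PA=np.array([onz(sa,*A(p),.2) for p in ca]);PB=np.array([onz(sb,*B(p),.2) for p in cb])
print(PA,PB)
def fit(P):
    c=P[:,:2].mean(0);q=P[:,:2]-c
    H=(loc.T@q); th=np.arctan2(H[0,1]-H[1,0],H[0,0]+H[1,1])
    Rm=np.array([[np.cos(th),-np.sin(th)],[np.sin(th),np.cos(th)]]);print(c,np.degrees(th),np.linalg.norm(q-loc@Rm.T,axis=1));return c,Rm,th
fit(PA);fit(PB);c,Rm,th=fit((PA+PB)/2)
L=lambda p:np.r_[Rm.T@(p[:2]-c),p[2]]
for a,b in(((320,55),(275,397)),((512,145),(47,350))):
    P,e=tri(sa,A(a),sb,B(b));print('rim',P,e,L(P))
def mask(s,f,w):
    im=cv2.GaussianBlur(s['image'],(1,1),0).astype(int);m=f(im[...,0],im[...,1],im[...,2]);y,x=np.nonzero(m);k=(x>w[0])&(x<w[1])&(y>w[2])&(y<w[3]);return x[k].mean(),y[k].mean(),k.sum()
for s,w in((sa,(165,345,170,320)),(sb,(180,305,90,190))):
    r=mask(s,lambda r,g,b:(r>120)&(g<90)&(b<110)&(r>1.7*g),w);g=mask(s,lambda r,g,b:(g>1.4*r)&(g>1.3*b)&(g>80),w)
    print('red',r,L(onz(s,*r[:2],.242)),'green',g,L(onz(s,*g[:2],.204)))
for n,s,p in(('a',sa,A((325,193))),('b',sb,B((214,209)))): print('notch',n,L(onz(s,*p,.204)))
# zoom of plate & latch for subpixel
im=sb['image']
cr=cv2.resize(im[125:180,215:290],None,fx=8,fy=8,interpolation=cv2.INTER_CUBIC);ci=cv2.resize(sa['image'][175:250,210:300],None,fx=6,fy=6,interpolation=cv2.INTER_CUBIC)
E
```

```text
[[ 0.8147  0.1932  0.2   ]
 [ 0.7588 -0.1557  0.2   ]
 [ 0.5638 -0.1295  0.2   ]
 [ 0.6214  0.2237  0.2   ]] [[ 0.8076  0.1931  0.2   ]
 [ 0.7528 -0.1592  0.2   ]
 [ 0.5591 -0.1284  0.2   ]
 [ 0.6147  0.2217  0.2   ]]
[0.6897 0.0329] -8.977594843101405 [0.0027 0.005  0.001  0.0035]
[0.6835 0.0318] -8.885184734727176 [0.0028 0.0029 0.003  0.004 ]
[0.6866 0.0324] -8.931412868835693 [0.0027 0.0039 0.0018 0.0037]
rim [0.502  0.0206 0.1681] 0.002694994947814167 [-0.1805 -0.0403  0.1681]
rim [0.5361 0.2182 0.1709] 0.0013148898983484482 [-0.1775  0.1602  0.1709]
red (np.float64(220.5), np.float64(200.5), np.int64(12)) [-0.0339 -0.1147  0.242 ] green (np.float64(271.8265306122449), np.float64(233.94897959183675), np.int64(98)) [-0.0323  0.0405  0.204 ]
red (np.float64(272.0), np.float64(144.0), np.int64(9)) [-0.0375 -0.1153  0.242 ] green (np.float64(229.890625), np.float64(138.0625), np.int64(64)) [-0.0363  0.0385  0.204 ]
notch a [-0.0337  0.0432  0.204 ]
notch b [-0.0372  0.0402  0.204 ]
```

Emit:
apply_moves --pt "15 38 0 0 0 0.06" --pt "15 38 0 0 0 0.06" --pt "15 38 0 0 0 0.06" --pt "15 38 0 0 0 0.06" --pt "15 38 0 0 0 0.06" --hand -1 --squeeze 60

```text
clock: 0.62
eef_pos: [0.2207, -0.4417, 0.3034]
tcp_rot: [-111.5, 90.0, 98.8]
wrist_force: [0.3, -0.1, 0.1]
width: 0.299
```

Emit:
apply_moves --pt "15 38 0 0 0 0.06" --pt "15 38 0 0 0 0.06" --pt "15 38 0 0 0 0.06" --pt "15 38 0 0 0 0.06" --pt "15 38 0 0 0 0.06"

```text
clock: 1.03
eef_pos: [0.2955, -0.2516, 0.3038]
tcp_rot: [103.7, 90.0, -28.9]
wrist_force: [0.2, 0.7, 0.3]
width: -0.001
```

Emit:
apply_moves --pt "15 38 0 0 0 0.06" --pt "15 38 0 0 0 0.06" --pt "15 38 0 0 0 0.06" --pt "15 38 0 0 0 0.06" --pt "15 38 0 0 0 0.06"

```text
clock: 1.45
eef_pos: [0.3705, -0.0615, 0.3041]
tcp_rot: [95.7, 89.9, -19.7]
wrist_force: [0.8, -1.0, -0.6]
width: 0.0
```

Emit:
apply_moves --pt "15 38 0 0 0 0.06" --pt "15 38 0 0 0 0.06" --pt "15 38 0 0 0 0.06" --pt "15 38 0 0 0 0.06" --pt "0 0 0 0 0 0"

```text
clock: 1.87
eef_pos: [0.4313, 0.0939, 0.3038]
tcp_rot: [-168.2, 89.9, 90.6]
wrist_force: [-1.3, 0.3, -0.4]
width: -0.0
```

Emit:
apply_moves --pt "9 18 0 0 0 0.04" --pt "9 18 0 0 0 0" --pt "0 0 -38 0 0 0" --pt "0 0 -38 0 0 0" --pt "0 0 0 0 0 0"

```text
clock: 2.28
eef_pos: [0.4442, 0.124, 0.2199]
tcp_rot: [-71.2, 89.2, -170.6]
wrist_force: [-2.5, 0.6, -1.5]
width: -0.001
```

```bash
python3 - <<'E'
from h import *
np.set_printoptions(precision=4,suppress=True)
a=snap('scene');b=snap('top')
cv2.imwrite('pics/v5.png',np.vstack([cv2.resize(a['image'][130:290,180:380],(500,400)),cv2.resize(b['image'][90:220,180:310],(500,500))])[:,:,::-1][:600] if 0 else np.hstack([cv2.resize(a['image'][130:290,180:380],(400,320),interpolation=2),cv2.resize(b['image'][100:228,180:340],(400,320),interpolation=2)])[:,:,::-1])
s=get_state();print(s['eef_pos'],R.from_euler('xyz',s['tcp_rot'],degrees=True).as_matrix())
E
```

```text
[0.4475 0.1242 0.2268] [[-0.0039  0.9864 -0.1646]
 [-0.0007 -0.1646 -0.9864]
 [-1.     -0.0038  0.0013]]
```

View pics/v5.png

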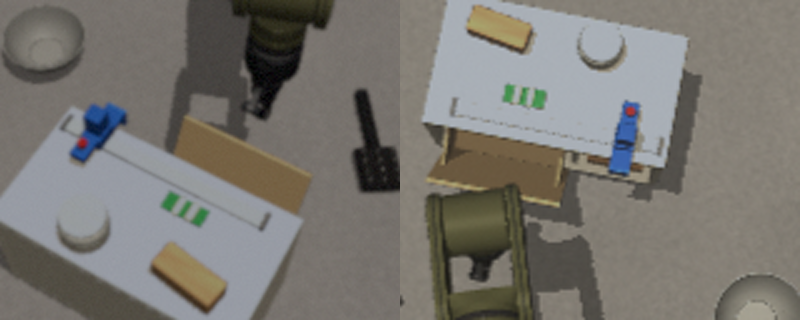

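View (left scene, right top): the fist stands in front of the bin around (262,100) in the left half, clear of it; latch and bystanders are unchanged. Pushing along the shelf's +x.

Emit:
apply_moves --pt "10 -1.6 0 0 0 0" --pt "10 -1.6 0 0 0 0" --pt "10 -1.5 0 0 0 0" --pt "10 -1.6 0 0 0 0" --pt "10 -1.5 0 0 0 0"

```text
clock: 2.8
eef_pos: [0.5003, 0.1164, 0.2293]
tcp_rot: [108.2, 89.9, 8.7]
wrist_force: [-6.9, 1.3, 4.6]
width: 0.003
```

Emit:
apply_moves --pt "8 -1.3 0 0 0 0" --pt "8 -1.2 0 0 0 0" --pt "8 -1.3 0 0 0 0" --pt "8 -1.2 0 0 0 0" --pt "8 -1.3 0 0 0 0"

```text
clock: 3.22
eef_pos: [0.5393, 0.1103, 0.2278]
tcp_rot: [-56.8, 90.0, -156.3]
wrist_force: [-1.4, 0.4, 0.7]
width: -0.0
```

Emit:
apply_moves --pt "5 -0.8 0 0 0 0" --pt "5 -0.8 0 0 0 0" --pt "5 -0.8 0 0 0 0" --pt "4 -0.6 0 0 0 0" --pt "3 -0.5 0 0 0 0"

```text
clock: 3.63
eef_pos: [0.5619, 0.1066, 0.2297]
tcp_rot: [90.2, 89.8, -9.2]
wrist_force: [-1.6, -0.8, 7.4]
width: 0.002
```

Emit:
apply_moves --pt "3 -0.5 0 0 0 0" --pt "3 -0.5 0 0 0 0" --pt "2 -0.3 0 0 0 0" --pt "1 -0.2 0 0 0 0" --pt "0 0 0 0 0 0"

```text
clock: 4.05
eef_pos: [0.5713, 0.1051, 0.2305]
tcp_rot: [94.3, 89.7, -5.1]
wrist_force: [-0.1, -1.3, 6.8]
width: -0.004
```

Emit:
apply_moves --pt "1 -0.2 0 0 0 0" --pt "1 -0.1 0 0 0 0" --pt "1 -0.2 0 0 0 0" --pt "0 0 0 0 0 0" --pt "0 0 0 0 0 0"

```text
clock: 4.47
eef_pos: [0.5735, 0.1047, 0.2306]
tcp_rot: [92.7, 89.8, -6.8]
wrist_force: [-4.6, -1.0, 9.4]
width: -0.001
```

Emit:
apply_moves --pt "1 -0.2 0 0 0 0" --pt "1 -0.1 0 0 0 0" --pt "0 0 0 0 0 0" --pt "0 0 0 0 0 0"

```text
clock: 4.8
eef_pos: [0.5739, 0.1047, 0.2306]
tcp_rot: [-75.7, 89.9, -175.2]
wrist_force: [-12.5, -0.6, 14.2]
width: -0.002
```

Emit:
apply_moves --pt "1 -0.2 0 0 0 0" --pt "1 -0.1 0 0 0 0" --pt "0 0 0 0 0 0" --pt "0 0 0 0 0 0"

```text
clock: 5.13
eef_pos: [0.5743, 0.1047, 0.2306]
tcp_rot: [-81.0, 89.6, 179.5]
wrist_force: [-22.9, -0.0, 19.4]
width: -0.003
```

Emit:
apply_moves --pt "-10 1.5 0 0 0 0" --pt "-25 4 0 0 0 0" --pt "-25 4 0 0 0 0" --pt "0 0 35 0 0 0" --pt "0 0 35 0 0 0"

```text
clock: 5.55
eef_pos: [0.5126, 0.1137, 0.2927]
tcp_rot: [-72.9, 89.4, -172.3]
wrist_force: [1.2, 0.5, 0.8]
width: 0.005
```

Emit:
apply_moves --pt "0 0 35 0 0 0" --pt "0 -35 30 0 0 0" --pt "0 -40 0 0 0 0" --pt "0 -40 0 0 0 0" --pt "0 -40 0 0 0 0"

```text
clock: 5.97
eef_pos: [0.5167, -0.0393, 0.3611]
tcp_rot: [84.5, 89.8, -14.9]
wrist_force: [1.7, -0.3, -0.2]
width: 0.003
```

Emit:
apply_moves --pt "0 -40 0 0 0 0" --pt "0 -40 0 0 0 0" --pt "0 0 0 0 0 0"

```text
clock: 6.22
eef_pos: [0.5162, -0.1236, 0.3597]
tcp_rot: [12.5, 89.8, -87.3]
wrist_force: [0.1, 0.5, -0.6]
width: 0.002
```

```bash
python3 - <<'E'
from h import *
np.set_printoptions(precision=4,suppress=True)
a=snap('scene');b=snap('top');w=snap('wrist')
cv2.imwrite('pics/v6.png',np.hstack([cv2.resize(a['image'][130:290,180:380],(400,320),interpolation=2),cv2.resize(b['image'][100:228,180:340],(400,320),interpolation=2)])[:,:,::-1])
s=get_state();print(s['eef_pos'],s['wrist_force'])
E
```

```text
[ 0.5165 -0.1181  0.3597] [0.5929 0.1036 0.5197]
```

View pics/v6.png

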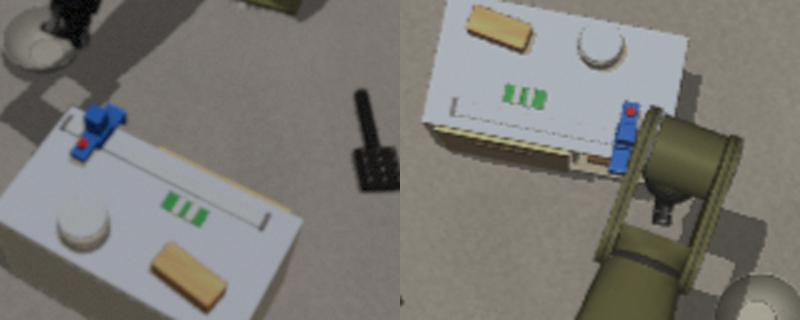

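View: bin panel flush with the shelf front, latch still at the -y end, plate and others unmoved. Now to the tab's -y side.

Emit:
apply_moves --pt "37 -4 0 0 0 0" --pt "37 -4 0 0 0 0" --pt "0 0 -20 0 0 0" --pt "0 0 -21 0 0 0" --pt "0 0 0 0 0 0"

```text
clock: 6.78
eef_pos: [0.5896, -0.1234, 0.3134]
tcp_rot: [-98.9, 89.5, 161.8]
wrist_force: [-1.1, -0.6, -1.5]
width: -0.002
```

```bash
python3 - <<'E'
from h import *
np.set_printoptions(precision=4,suppress=True)
a=snap('scene');b=snap('top')
cv2.imwrite('pics/v7.png',np.hstack([cv2.resize(a['image'][150:250,180:305],(500,400),interpolation=2)])[:,:,::-1])
s=get_state();print(s['eef_pos'],s['wrist_force'],R.from_euler('xyz',s['tcp_rot'],degrees=True).as_matrix()[:,1])
E
```

```text
[ 0.5903 -0.1243  0.3181] [0.457  0.1639 1.0395] [ 0.9868 -0.1622 -0.0022]
```

View pics/v7.png

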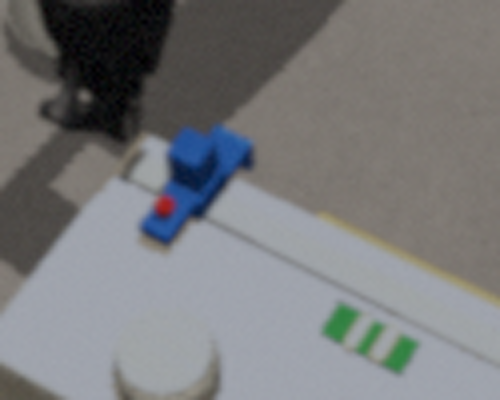

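View: fingertips at about (130,135), just on the -y side of the tab (190,155), level with it; red pin (165,207), plate (370,338). Pushing along shelf +y.

Emit:
apply_moves --pt "0.9 6 0 0 0 0" --pt "0.9 6 0 0 0 0" --pt "0.8 5 0 0 0 0" --pt "0.8 5 0 0 0 0" --pt "0.8 5 0 0 0 0"

```text
clock: 7.3
eef_pos: [0.5949, -0.0981, 0.32]
tcp_rot: [87.2, 89.9, -12.2]
wrist_force: [0.3, -0.3, -0.4]
width: -0.003
```

Emit:
apply_moves --pt "0.8 5 0 0 0 0" --pt "0.8 5 0 0 0 0" --pt "0.9 6 0 0 0 0" --pt "0.9 6 0 0 0 0" --pt "0.9 6 0 0 0 0"

```text
clock: 7.72
eef_pos: [0.5992, -0.0704, 0.3191]
tcp_rot: [60.0, 90.0, -39.4]
wrist_force: [0.7, -1.8, 0.7]
width: -0.0
```

Emit:
apply_moves --pt "0.9 6 0 0 0 0" --pt "0.9 6 0 0 0 0" --pt "0.9 6 0 0 0 0" --pt "0.9 6 0 0 0 0" --pt "0.9 6 0 0 0 0"

```text
clock: 8.13
eef_pos: [0.6036, -0.0402, 0.3189]
tcp_rot: [-70.1, 90.0, -169.6]
wrist_force: [0.1, -1.3, 0.4]
width: -0.004
```

Emit:
apply_moves --pt "0.9 6 0 0 0 0" --pt "0.9 6 0 0 0 0" --pt "0.9 6 0 0 0 0" --pt "0.9 6 0 0 0 0" --pt "0.9 6 0 0 0 0"

```text
clock: 8.55
eef_pos: [0.608, -0.0102, 0.319]
tcp_rot: [-86.4, 90.0, 174.2]
wrist_force: [0.5, -1.0, 0.0]
width: -0.003
```

Emit:
apply_moves --pt "0.9 6 0 0 0 0" --pt "0.9 6 0 0 0 0" --pt "0.8 5 0 0 0 0" --pt "0.6 4 0 0 0 0" --pt "0 0 0 0 0 0"

```text
clock: 8.97
eef_pos: [0.6112, 0.0111, 0.319]
tcp_rot: [-148.8, 90.0, 111.8]
wrist_force: [-0.3, -0.0, 0.1]
width: 0.002
```

```bash
cat > m.py <<'E'
from h import *
np.set_printoptions(precision=4,suppress=True)
c=np.array([.6866,.0324]);t=np.radians(-8.93);Rm=np.array([[np.cos(t),-np.sin(t)],[np.sin(t),np.cos(t)]])
L=lambda p:np.r_[Rm.T@(p[:2]-c),p[2]]
for n,w in(('scene',(165,345,170,320)),('top',(180,305,90,190))):
    s=snap(n,'m_%s.png'%n);im=s['image'].astype(int);r,g,b=im[...,0],im[...,1],im[...,2]
    for nm,m,z in(('red',(r>120)&(g<90)&(b<110)&(r>1.7*g),.242),('green',(g>1.4*r)&(g>1.3*b)&(g>80),.204)):
        y,x=np.nonzero(m);k=(x>w[0])&(x<w[1])&(y>w[2])&(y<w[3])
        print(n,nm,k.sum(),L(onz(s,x[k].mean(),y[k].mean(),z)) if k.any() else 0)
st=get_state();print(L(st['eef_pos']),st['wrist_force'],st['clock'])
E
python3 m.py
```

```text
scene red 14 [-0.0329 -0.0082  0.242 ]
scene green 95 [-0.032   0.0401  0.204 ]
top red 0 0
top green 22 [-0.0357  0.0635  0.204 ]
[-0.0711 -0.0334  0.319 ] [-0.3683  0.6815 -0.2617] 9.0667
```

Emit:
apply_moves --pt "0.9 6 0 0 0 0" --pt "0.9 6 0 0 0 0" --pt "0.9 6 0 0 0 0" --pt "0.8 5 0 0 0 0" --pt "0.5 3 0 0 0 0"

```text
clock: 9.48
eef_pos: [0.6153, 0.037, 0.3191]
tcp_rot: [160.8, 90.0, 61.4]
wrist_force: [0.7, -0.7, -1.3]
width: 0.002
```

Emit:
apply_moves --pt "0.15 1 0 0 0 0" --pt "0.15 1 0 0 0 0" --pt "0.16 1 0 0 0 0" --pt "0.16 1 0 0 0 0"

```text
clock: 9.82
eef_pos: [0.6158, 0.0402, 0.3191]
tcp_rot: [-43.7, 90.0, -143.2]
wrist_force: [0.2, -1.3, -0.7]
width: -0.001
```

Emit:
apply_moves --pt "0.15 1 0 0 0 0" --pt "0.16 1 0 0 0 0" --pt "0.16 1 0 0 0 0"

```text
clock: 10.07
eef_pos: [0.6163, 0.0431, 0.3191]
tcp_rot: [83.0, 90.0, -16.4]
wrist_force: [-0.2, -0.6, 0.8]
width: 0.004
```

Emit:
apply_moves --pt "0.16 1 0 0 0 0" --pt "0.16 1 0 0 0 0"

```text
clock: 10.23
eef_pos: [0.6166, 0.0448, 0.3191]
tcp_rot: [-1.6, 89.9, -101.1]
wrist_force: [-1.1, -4.3, 1.0]
width: -0.005
```

Emit:
apply_moves --pt "0.16 1 0 0 0 0" --pt "0.16 1 0 0 0 0"

```text
clock: 10.4
eef_pos: [0.6167, 0.0457, 0.3192]
tcp_rot: [-4.1, 89.7, -103.6]
wrist_force: [-2.3, -8.5, 1.6]
width: 0.001
```

Emit:
apply_moves --pt "0.16 1 0 0 0 0" --pt "0 0 0 0 0 0"

```text
clock: 10.57
eef_pos: [0.6168, 0.046, 0.3192]
tcp_rot: [-4.5, 89.7, -104.0]
wrist_force: [-3.3, -9.5, 2.0]
width: -0.005
```

Emit:
apply_moves --pt "0.16 1 0 0 0 0" --pt "0 0 0 0 0 0"

```text
clock: 10.73
eef_pos: [0.6168, 0.0464, 0.3193]
tcp_rot: [-5.3, 89.6, -104.8]
wrist_force: [-3.1, -12.2, 2.2]
width: -0.005
```

Resistance is higher than the low ridge should give; looking before pushing on.

```bash
python3 m.py; python3 - <<'E'
import cv2,numpy as np
a=cv2.imread('pics/m_scene.png')[180:270,220:330];cv2.imwrite('pics/v8.png',cv2.resize(a,(770,630))[:600] if 0 else cv2.resize(a,None,fx=6,fy=6,interpolation=2))
E
```

```text
scene red 15 [-0.032  0.026  0.242]
scene green 55 [-0.0317  0.0556  0.204 ]
top red 0 0
top green 0 0
[-0.0711  0.003   0.3193] [ -4.1354 -10.4956   2.4235] 10.8333
```

View pics/v8.png

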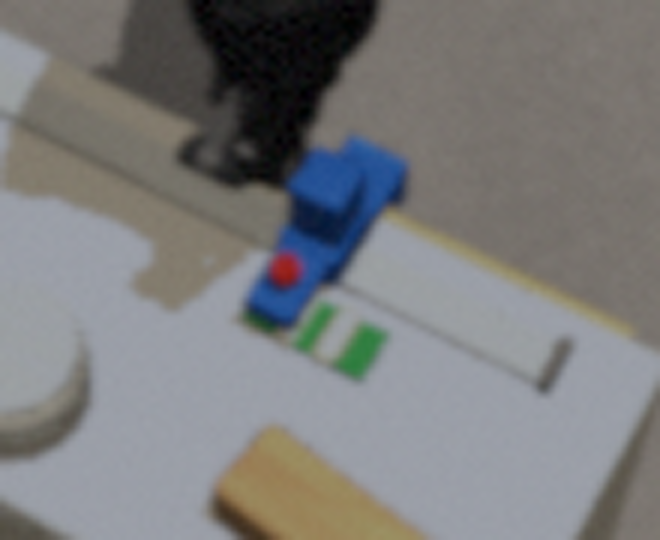

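Pin cap (285,268) is just at the low ridge; the fist at (240,150) touches only the tab. Nothing else blocks, and the high ridge is still ahead, so I go on in small steps.

Emit:
apply_moves --pt "0.16 1 0 0 0 0" --pt "0 0 0 0 0 0"

```text
clock: 11.0
eef_pos: [0.6171, 0.0479, 0.3192]
tcp_rot: [-6.6, 89.7, -106.2]
wrist_force: [-2.5, -6.0, 1.0]
width: 0.002
```

Emit:
apply_moves --pt "0.16 1 0 0 0 0" --pt "0 0 0 0 0 0"

```text
clock: 11.17
eef_pos: [0.6174, 0.0499, 0.3191]
tcp_rot: [-8.5, 89.8, -108.0]
wrist_force: [-1.2, -4.0, 0.6]
width: 0.0
```

Emit:
apply_moves --pt "0.16 1 0 0 0 0" --pt "0 0 0 0 0 0"

```text
clock: 11.33
eef_pos: [0.6176, 0.0515, 0.3191]
tcp_rot: [-7.0, 89.9, -106.5]
wrist_force: [-1.7, -4.5, 0.9]
width: 0.001
```

Emit:
apply_moves --pt "0.16 1 0 0 0 0" --pt "0 0 0 0 0 0"

```text
clock: 11.5
eef_pos: [0.6179, 0.0532, 0.3191]
tcp_rot: [179.9, 90.0, 80.4]
wrist_force: [-0.9, -3.1, -0.1]
width: 0.0
```

Emit:
apply_moves --pt "0.16 1 0 0 0 0" --pt "0 0 0 0 0 0"

```text
clock: 11.67
eef_pos: [0.6181, 0.0547, 0.319]
tcp_rot: [171.6, 89.9, 72.1]
wrist_force: [0.2, -0.9, 1.2]
width: -0.001
```

```bash
python3 m.py
```

```text
scene red 18 [-0.0331  0.0345  0.242 ]
scene green 46 [-0.031   0.0529  0.204 ]
top red 0 0
top green 0 0
[-0.0711  0.0114  0.319 ] [ 0.0063 -0.4558  0.1704] 11.7667
```

```bash
python3 - <<'E'
from h import *
im=np.mean([snapshot('scene')['image'].astype(float) for _ in range(6)],0)
a=im[180:270,220:330].astype(np.uint8)[:,:,::-1];w=cv2.resize(snapshot('wrist')['image'],(400,300))[:,:,::-1]
x=cv2.resize(a[20:75,20:95],None,fx=6,fy=6,interpolation=2);x=cv2.copyMakeBorder(x,0,0,0,0,0)
o=np.zeros((330,850,3),np.uint8);o[:330,:450]=x;o[:300,450:]=w;cv2.imwrite('pics/v9.png',cv2.resize(o,(799,310)))
E
python3 m.py | tail -1
```

```text
[-0.0712  0.011   0.3189] [-0.3821 -0.1366 -1.2934] 12.2167
```

View pics/v9.png

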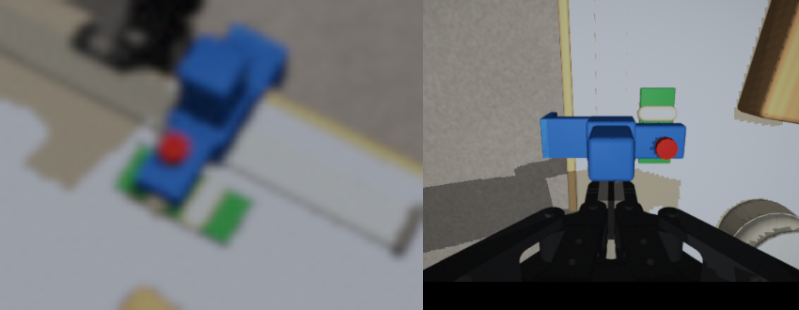

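The wrist view shows it well: red cap (666,148), high white ridge (657,113) still ahead. Measuring both in it.

```bash
cat > w.py <<'E'
from h import *
from m import L
s=snapshot('wrist');im=s['image'].astype(int);r,g,b=im[...,0],im[...,1],im[...,2]
cv2.imwrite('pics/w.png',s['image'][80:280,120:390,::-1])
y,x=np.nonzero((r>110)&(g<90)&(b<110)&(r>1.7*g)); print('red px',x.mean(),y.mean(),len(x))
for z in(.242,.245):print(z,L(onz(s,x.mean(),y.mean(),z)))
m=((g>1.4*r)&(g>1.3*b)&(g>70)).astype(np.uint8);n,lab,stt,cen=cv2.connectedComponentsWithStats(m)
for i in range(1,n):
    if stt[i,4]>15:
        X,Y,W,H,A=stt[i];print('green',stt[i],'top y',L(onz(s,X+W/2,Y-.5,.204))[:2],'bot',L(onz(s,X+W/2,Y+H-.5,.204))[:2])
E
python3 w.py
```

```text
scene red 18 [-0.0331  0.0345  0.242 ]
scene green 49 [-0.0314  0.0516  0.204 ]
top red 0 0
top green 0 0
[-0.0711  0.0109  0.319 ] [-0.3872 -0.5235 -0.0465] 12.3167
red px 331.73148148148147 202.12345679012347 648
0.242 [-0.0351  0.0352  0.242 ]
0.245 [-0.0359  0.0361  0.245 ]
green [ 296  119   47   26 1123] top y [-0.0354  0.071 ] bot [-0.0348  0.0569]
green [295 163  45   4 101] top y [-0.0355  0.0468] bot [-0.0354  0.0445]
green [293 216  43   6 245] top y [-0.0359  0.0151] bot [-0.0358  0.0113]
```

Emit:
apply_moves --pt "0.16 1 0 0 0 0" --pt "0 0 0 0 0 0"

```text
clock: 12.53
eef_pos: [0.6182, 0.0551, 0.319]
tcp_rot: [-5.8, 90.0, -105.3]
wrist_force: [-0.4, -0.7, 0.1]
width: -0.0
```

```bash
python3 w.py | tail -6
```

```text
red px 331.48661417322836 203.2692913385827 635
0.242 [-0.0352  0.0355  0.242 ]
0.245 [-0.0359  0.0364  0.245 ]
green [ 295  121   48   26 1120] top y [-0.0356  0.0709] bot [-0.0349  0.0567]
green [295 164  45   4  95] top y [-0.0354  0.0471] bot [-0.0353  0.0448]
green [293 216  43   7 246] top y [-0.0359  0.016 ] bot [-0.0357  0.0115]
```

Emit:
apply_moves --pt "0.16 1 0 0 0 0" --pt "0 0 0 0 0 0"

```text
clock: 12.85
eef_pos: [0.6184, 0.0562, 0.319]
tcp_rot: [150.3, 90.0, 50.9]
wrist_force: [-0.3, -0.7, -0.9]
width: 0.001
```

```bash
python3 w.py | tail -7
```

```text
top green 0 0
[-0.0711  0.013   0.319 ] [ 0.3715  0.5755 -0.0208] 12.95
red px 331.22906793048975 203.0647709320695 633
0.242 [-0.0353  0.0368  0.242 ]
0.245 [-0.036   0.0377  0.245 ]
green [ 295  123   48   27 1122] top y [-0.0355  0.071 ] bot [-0.0349  0.0562]
green [293 217  43   8 336] top y [-0.0358  0.0165] bot [-0.0356  0.0115]
```

Emit:
apply_moves --pt "0.16 1 0 0 0 0" --pt "0 0 0 0 0 0"

```text
clock: 13.17
eef_pos: [0.6185, 0.0574, 0.319]
tcp_rot: [-176.0, 90.0, 84.5]
wrist_force: [0.6, -0.1, -0.7]
width: 0.001
```

```bash
python3 w.py | tail -6
```

```text
[-0.0711  0.0142  0.319 ] [-0.1355  0.6516 -0.1033] 13.2667
red px 331.15714285714284 202.27619047619046 630
0.242 [-0.0354  0.0383  0.242 ]
0.245 [-0.0361  0.0393  0.245 ]
green [ 295  125   48   27 1086] top y [-0.0355  0.0711] bot [-0.0349  0.0563]
green [293 216  43  11 428] top y [-0.0359  0.0184] bot [-0.0356  0.0114]
```

Emit:
apply_moves --pt "0.16 1 0 0 0 0" --pt "0 0 0 0 0 0"

```text
clock: 13.48
eef_pos: [0.6187, 0.0583, 0.319]
tcp_rot: [-178.5, 90.0, 82.0]
wrist_force: [-0.4, -0.7, -0.6]
width: -0.0
```

```bash
python3 w.py | tail -6
```

```text
[-0.0711  0.015   0.3191] [-0.1969 -0.5092 -0.4846] 13.5833
red px 330.7169811320755 201.52358490566039 636
0.242 [-0.0356  0.0396  0.242 ]
0.245 [-0.0363  0.0405  0.245 ]
green [ 295  127   48   26 1114] top y [-0.0354  0.0709] bot [-0.0348  0.0566]
green [293 216  43  12 511] top y [-0.0359  0.0192] bot [-0.0356  0.0116]
```

Emit:
apply_moves --pt "0.1 0.6 0 0 0 0" --pt "0 0 0 0 0 0"

```text
clock: 13.8
eef_pos: [0.6188, 0.0588, 0.319]
tcp_rot: [-179.2, 90.0, 81.3]
wrist_force: [1.0, 0.8, 0.2]
width: -0.0
```

```bash
python3 w.py | tail -6; python3 -c "
import cv2;cv2.imwrite('pics/v10.png',cv2.resize(cv2.imread('pics/w.png'),None,fx=2.9,fy=2.9,interpolation=2))"
```

```text
[-0.0711  0.0156  0.319 ] [0.0974 0.0094 0.4172] 13.9
red px 330.6471518987342 201.53322784810126 632
0.242 [-0.0356  0.0401  0.242 ]
0.245 [-0.0363  0.041   0.245 ]
green [ 295  128   47   26 1109] top y [-0.0357  0.0709] bot [-0.0351  0.0566]
green [293 216  43  13 554] top y [-0.0359  0.0197] bot [-0.0355  0.0115]
```

View pics/v10.png

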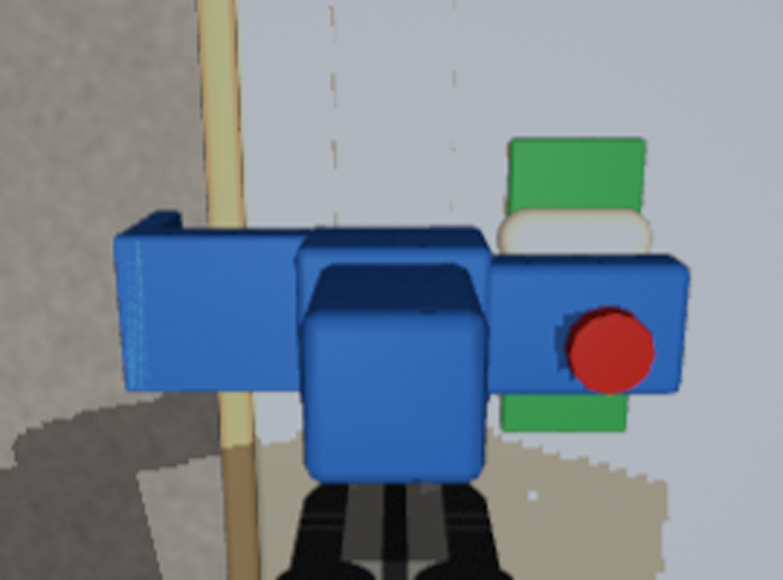

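View: fist tip at the tab's -y face (395,480), red cap (610,350), high ridge (575,232) just ahead of the arm's edge; pin about at the estimated notch. Feeling for the far wall with half-mm steps.

Emit:
apply_moves --pt "0.08 0.5 0 0 0 0" --pt "0 0 0 0 0 0"

```text
clock: 14.12
eef_pos: [0.6189, 0.0593, 0.319]
tcp_rot: [58.7, 90.0, -40.8]
wrist_force: [1.2, -0.9, 0.2]
width: 0.002
```

```bash
python3 w.py | tail -6|cut -c1-90; python3 -c "
from h import *
print(np.mean([(get_state()['wrist_force'],snapshot('wrist')and 0)[0] for _ in range(5)],0))"
```

```text
[-0.0711  0.016   0.319 ] [ 0.3208 -0.0485  0.0716] 14.2167
red px 330.62279293739965 201.95024077046548 623
0.242 [-0.0356  0.0403  0.242 ]
0.245 [-0.0363  0.0413  0.245 ]
green [ 295  129   47   26 1099] top y [-0.0356  0.0708] bot [-0.035   0.0564]
green [293 216  43  14 540] top y [-0.0358  0.0202] bot [-0.0355  0.0113]
[-0.17360923 -0.02969551 -0.2691431 ]
```

Emit:
apply_moves --pt "0.08 0.5 0 0 0 0" --pt "0 0 0 0 0 0"

```text
clock: 14.68
eef_pos: [0.6189, 0.0597, 0.319]
tcp_rot: [-4.7, 90.0, -104.2]
wrist_force: [-0.3, -1.4, -0.3]
width: 0.002
```

```bash
python3 w.py | tail -6|cut -c1-90; python3 -c "
from h import *
print(np.mean([(get_state()['wrist_force'],snapshot('wrist')and 0)[0] for _ in range(5)],0))"
```

```text
[-0.0711  0.0165  0.319 ] [-0.3862 -0.9728 -0.124 ] 14.7833
red px 330.59420289855075 201.98711755233495 621
0.242 [-0.0356  0.0408  0.242 ]
0.245 [-0.0363  0.0417  0.245 ]
green [ 295  130   47   26 1069] top y [-0.0356  0.0707] bot [-0.035   0.0563]
green [293 216  43  14 560] top y [-0.0358  0.0206] bot [-0.0355  0.0117]
[ 0.02992544 -0.4793562  -0.21741611]
```

Emit:
apply_moves --pt "0.08 0.5 0 0 0 0" --pt "0 0 0 0 0 0"

```text
clock: 15.25
eef_pos: [0.619, 0.0603, 0.319]
tcp_rot: [148.8, 90.0, 49.4]
wrist_force: [-0.2, 0.2, -0.3]
width: -0.002
```

```bash
python3 w.py | tail -6|cut -c1-90; python3 -c "
from h import *
print(np.mean([(get_state()['wrist_force'],snapshot('wrist')and 0)[0] for _ in range(5)],0))"
```

```text
[-0.0711  0.0171  0.319 ] [-0.9527 -1.3186  0.0107] 15.35
red px 330.60771704180064 201.967845659164 622
0.242 [-0.0356  0.0414  0.242 ]
0.245 [-0.0363  0.0423  0.245 ]
green [ 295  131   47   26 1074] top y [-0.0356  0.0708] bot [-0.035   0.0564]
green [293 216  43  15 604] top y [-0.0358  0.0212] bot [-0.0355  0.0117]
[ 0.0994848  -0.26536777 -0.16095732]
```

Emit:
apply_moves --pt "0.06 0.4 0 0 0 0" --pt "0 0 0 0 0 0"

```text
clock: 15.82
eef_pos: [0.6191, 0.0607, 0.319]
tcp_rot: [28.5, 90.0, -71.0]
wrist_force: [0.6, -0.9, 0.0]
width: 0.001
```

```bash
python3 w.py | tail -6|cut -c1-90; python3 -c "
from h import *
print(np.mean([(get_state()['wrist_force'],snapshot('wrist')and 0)[0] for _ in range(5)],0))"
```

```text
[-0.0711  0.0175  0.319 ] [-0.2803 -0.2115  0.6631] 15.9167
red px 330.63123993558776 201.96779388083735 621
0.242 [-0.0356  0.0418  0.242 ]
0.245 [-0.0363  0.0427  0.245 ]
green [ 295  131   47   26 1094] top y [-0.0356  0.0711] bot [-0.035   0.0567]
green [293 216  43  16 644] top y [-0.0358  0.0216] bot [-0.0354  0.0114]
[ 0.31043178 -0.3604197  -0.22743113]
```

Emit:
apply_moves --pt "0.06 0.4 0 0 0 0" --pt "0 0 0 0 0 0"

```text
clock: 16.38
eef_pos: [0.6191, 0.061, 0.3191]
tcp_rot: [7.0, 90.0, -92.5]
wrist_force: [0.1, -2.6, -1.0]
width: -0.003
```

```bash
python3 w.py | tail -6|cut -c1-90; python3 -c "
from h import *
print(np.mean([(get_state()['wrist_force'],snapshot('wrist')and 0)[0] for _ in range(5)],0))"
```

```text
[-0.0711  0.0178  0.319 ] [ 0.1034 -2.2025 -0.3958] 16.4833
red px 330.6338709677419 202.06451612903226 620
0.242 [-0.0356  0.042   0.242 ]
0.245 [-0.0363  0.0429  0.245 ]
green [ 295  132   47   26 1092] top y [-0.0356  0.0709] bot [-0.0349  0.0564]
green [293 216  43  16 646] top y [-0.0358  0.0219] bot [-0.0354  0.0117]
[-0.46565956 -1.11924152 -0.01796988]
```

Force now rises at the high ridge's foot, so the pin is seated. Backing off.

Emit:
apply_moves --pt "-0.8 -5 0 0 0 0" --pt "-3 -20 0 0 0 0" --pt "-4 -25 0 0 0 0" --pt "0 0 35 0 0 0" --pt "0 0 40 0 0 0"

```text
clock: 17.2
eef_pos: [0.6097, 0.01, 0.3898]
tcp_rot: [-88.6, 89.4, 171.8]
wrist_force: [1.6, 1.0, 1.0]
width: -0.001
```

```bash
python3 w.py|cut -c1-90; python3 -c "
import cv2,numpy as np
from h import *
a=snapshot('scene')['image'][130:290,180:380];w=snapshot('wrist')['image']
cv2.imwrite('pics/v11.png',np.hstack([cv2.resize(a,(400,320),interpolation=2),cv2.resize(w,(400,320))])[:,:,::-1])"
```

```text
scene red 15 [-0.0327  0.0408  0.242 ]
scene green 68 [-0.0317  0.0417  0.204 ]
top red 0 0
top green 42 [-0.0381  0.0433  0.204 ]
[-0.0692 -0.033   0.4029] [-0.6223  0.5627  2.1641] 17.3
red px 301.1556886227545 92.80239520958084 334
0.242 [-0.0356  0.0417  0.242 ]
0.245 [-0.036   0.0417  0.245 ]
green [278  54  35  20 609] top y [-0.0352  0.0707] bot [-0.0349  0.0566]
green [278 112  32  22 640] top y [-0.0354  0.0285] bot [-0.035   0.0114]
```

View pics/v11.png

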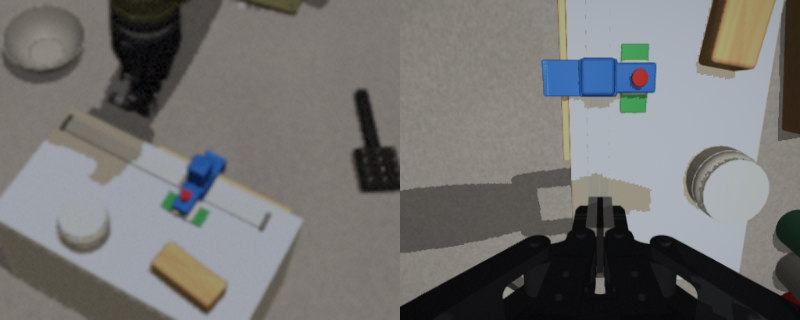

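View: latch at the plate with the red cap between the two ridges, bin flush and behind the lip, gripper clear, bystanders unmoved. Handing in.

Emit:
apply_moves --pt "-3 -15 20 0 0 0" --pt "0 0 0 0 0 0" --pt "0 0 0 0 0 0"

```text
clock: 17.7
eef_pos: [0.6084, -0.004, 0.4136]
tcp_rot: [179.3, 90.0, 79.8]
wrist_force: [-0.1, 0.2, -0.6]
width: 0.001
```

```bash
python3 -c "
from rig import *
print(finish_job(), get_state()['clock'])"
```

```text
the job is handed in; nothing more can be done
the job is handed in; nothing more can be done
```

I pushed the bin shut, then slid the latch by its tab over the low ridge and into the notch. The job was handed in at about 17.7 s with the gripper clear. `finish_job()` gave no verdict.

- **Bin:** I pushed until it met its stop, with about 23 N along x. The panel face came out at x ≈ -107.5 mm in the shelf frame, against -108 mm expected. The last picture shows it flush, with the latch's lip in front of it.
- **Latch:** In the last wrist view the pin is at y ≈ 41.7 mm in the shelf frame, and I estimate the notch at 40–42 mm. The cap sits between the two ridges and appears to be fully down. I stopped when the force rose to about 2 N at the high ridge, then backed off.
- **What disagreed:**
  - The low ridge peaked at about 12 N at the wrist, where 4–8 N was expected.
  - I did not see the latch run on by itself; it seemed to move with the fingers at near-zero force.
  - The pin had about 1.5–2.5 mm of free travel in the notch, more than the stated 0.5 mm either way. That measurement is only good to about 1–2 mm.
- **Other things:** The canister was not in the last pictures, and the tool never went near it. In those pictures, the bowl, brush, chew block and tin looked unmoved. I did not check the cup.

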